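Fit the jaw head to the bench holder

ROBOT

A 6-joint arm with a two-finger parallel gripper is mounted at the origin on the work surface. World frame = base frame: x ahead of the robot, y to its left, z up, the work surface at z = 0. Lengths are in m, angles in rad, forces in N, time in s.
With the tool pointing down it reaches from about 0.425 to 0.95 m from the base axis. Payload 14.7 kg.
Tool frame: the origin (TCP) lies at the very end of the fingers, on their centre line; the grasp point (between the pads) lies 19 mm behind it; z points along the fingers, y is the line along which they close (so a half turn about z gives the same grasp; the last joint's range is limited). The gripper opens to 85 mm and grips with 20 to 120 N. Pads are 22 mm wide; open, the fingers measure 114 mm over their backs; the gripper's body (76 mm by 85 mm) begins 54 mm behind the grasp point. The pads swing forward as they close: fully open they stand 13 mm farther back than shut.
Start: joints at [1.12, 0.48, 1.596, -0, 1.065, -0.047], TCP at [0.255, 0.598, 0.231] pointing down, gripper open.
Joint ranges: [-2.75, 2.75], [-0.82, 2.05], [0.23, 2.67], [-1.56, 4.7], [0.09, 2.69], [-2.92, 2.92]. Speed limits (rad/s): [1.89, 1.89, 2.39, 3.01, 3.01, 3.01].

INTERFACE

Orientations are given as a rotation vector (axis times angle).
In Python, from bench import status, read_camera, camera_params, ticket gives the robot as it stands. The module is installed in compiled form; this text tells all that it offers.
- The arm moves only by the tool carry_out, never from a script. Its argument "targets" is a list of rows, each an object with "linear": the shift along the tool's x, y, z in mm, a list of three; "rot": the turn, a rotation vector about the tool's x, y, z in rad, a list of three; "fingers": the opening, from 0 (shut) to 1 (fully open). In form: [{"linear": [x, y, z], "rot": [rx, ry, rz], "fingers": fingers}, ...]. A call has 1 to 20 rows; each row shifts and turns the commanded pose from where the row before left it, along the tool's axes as they then stand; what a row does not reach is not made up. A row lasts 1/12 s, in which the tool goes at most 41.7 mm and 7.16 degrees, less where a joint would pass 70% of its speed; a pose out of reach is approached as far as the arm can. A call with a gripper value outside its range is refused whole. The fingers move at their own pace and stop on an object; the grip force is fixed at half the most. Time passes only in rows, so rows that do not move let the fingers close. It gives the time, the measured TCP pose, the force, the opening and the grip force at its end, in the units of the state.
- status.sense(): the state, without advancing time (a new reading comes with each control period).
- read_camera(name): name is "scene" or "side" or "wrist"; returns (picture, depth): 420x560x3 uint8, red, green, blue; 420x560 float32, m along the optical axis (not along the pixel's ray), 0 where there is no reading.
- camera_params(name): a dict with "fovy" (degrees; the focal length in pixels is half the picture's height over the tangent of half this angle, whatever the lens; pixels are square), "cx", "cy" (the principal point, pixels), "extrinsics" (4x4, takes a point from world to camera coordinates); the wrist camera has in their place "tool_from_camera" (4x4, takes a point from camera to tool coordinates, whose origin is the TCP and whose axes are the flange's). Camera axes: x right, y up, looking along -z (the intrinsics and any distortion apply to the point x, -y, -z); pixel columns grow to the right and rows downward; lengths in m; the calibration is good to about 2 mm. A picture is of the moment at which its call begins: read the wrist's pose just before it. camera_params takes no time and is no camera call.
- ticket.job_done(): hands the job in; it is judged then, once.
The state is a dict: "time_s": time; "qpos": joint angles; "dq": joint speeds; "tau": joint torques, N m; "ee_pos": TCP position; "eef_rot": TCP orientation; "force": force on the tool from outside, world axes, zero at the start; "ft_torque": the same for the moment, N m; "gripper_width": finger opening in m; "finger_force": force on a finger pad.
Only numpy, scipy, OpenCV 4.12 (cv2) and the standard library are available. Lean on these libraries where they do the work, as an engineer would, in place of code of your own. Each camera call takes 0.05 s, during which the arm holds its last target. There are 200 camera calls.

TASK

Lift the jaw head (the one with the long bar and two jaws) up off its sloping peg on the rack and lower it, without dropping it, over the upright post of the holder base until it sits fully down, upright, with its bar running along the long side of the base plate. Then swing the clamp lever all the way round to its other stop, from left to right as seen from the robot, and leave the head seated. Leave the other head on its peg and the other things on the bench where they are.

Things in the scene. Friction and masses are not known exactly. Their poses are not given: they have to be found in the camera images.
- rack: Fixed black rack, left of the robot's middle: a panel 310 mm long (y) sloping up at 35 deg towards its +x. Two steel pegs, diameter 20, 45 mm long with tapered tips, stand square on it, so lean 35 deg from vertical towards the rack's -x (to the middle of the bench). Origin on the bench below the middle, z up; peg feet at (0, -80, 100) and (0, 80, 100) mm. A head on each; which is on which varies.
- jaw_head: Loose grey head, 0.35 kg, on a peg. Origin: centre of its sleeve's open lower end; z along the sleeve, out of its closed top (leans as the peg at first); y along the bar. Sleeve: outer diameter 40, bore 25, z 0 to 50 mm; neck 26 x 26 to z 62; bar 28 (x) x 116 (y), z 62 to 88; two steel jaws 34 (x) x 20 (y) at y -48 and 48, z 88 to 108 mm. Black screw knob at the +y end, to y 74.
- jaw_grip (a point): Centre of the jaw head's bar, 76 mm along its z from its origin, axes as the jaw head: grip here between the jaws, across the bar's 28 mm width (x), tool along the sleeve. Jaws rise 32 mm above this point; fingertips may reach 24 mm below it before they meet the wider sleeve.
- plate_head: Loose grey holder head with the same sleeve but a round flat plate, diameter 78 mm, on top (76 mm high overall), hanging on the other peg; origin and z as for the jaw head. A bystander: leave it.
- base: Fixed grey base bolted to the bench: plate 90 (x) x 130 (y) x 12 mm, long side along y. At its centre a round column, diameter 44, rises to a flat shoulder 45 mm above the bench; on it a steel post, diameter 21, 42 mm tall with a tapered tip (top at 87 mm). Origin: centre of the underside, z up.
- seat (a point): Centre of the flat shoulder at the foot of the post, 45 mm above the bench; the jaw head's origin comes to this point when it is fully down. Axes as the base.
- lever_arm (a joint): Clamp lever, turns about the post's vertical axis, counter-clockwise from above, light friction, stays where left. In the base's frame the arm points (146 deg + value) round from +x towards +y: 0 = open stop (handle to the left, +y, on the robot's side), 1.2 rad = clamped stop (to the right, -y).
- lever_knob (a point): Top centre of the lever's upright round black handle: diameter 20 mm, from 23 to 85 mm above the bench, 110 mm from the post axis. Push the handle sideways.
- di_box: Dark metal signal box 90 x 110 x 45 mm, origin at the centre of its underside; a loose bystander; to be left where it is
- flux_can: Upright can, diameter 60, 85 mm high, origin at the centre of its underside; a loose bystander; to be left where it is
- screwdriver: Screwdriver 190 mm long lying on the bench along its x, origin under its middle; a loose bystander; to be left where it is
Not all that is in view belongs to the job. Leave any green or purple look-alike of the jaw_head alone.

How it is judged:
By the outcome, as a careful person would: the job done as asked, in the order asked, and still so for the second after the job is handed in, with the robot touching nothing.
It also fails if it takes over 54 s, if anything falls off the work surface, if the arm or the gripper's body presses on something with over 40 N, if the wrist force passes 120 N, or if a joint passes its speed limit or range.

## Working session

There is one attempt and no reset: what is moved stays moved. The work goes in short steps, Python scripts to look and compute and a tool call to move; the robot and the scene stay as the last step left them, time stands still between calls to the robot, and variables do not carry over. Pictures are saved under pics/ and viewed, at most 10 in all, crops included, and the job is handed in when it is done.

Besides the shell and the picture viewer there is one more tool, called after "Call:" as name(argument=value, ...) on one line, values as JSON. carry_out: Moves the arm, as the interface text tells. Its arguments: {"type":"object","properties":{"targets":{"type":"array"}},"required":["targets"]}

```bash
mkdir -p pics; cat > h.py <<'E'
import numpy as np,cv2
from bench import status, read_camera, camera_params, ticket
from scipy.spatial.transform import Rotation as R
def load(n,tag):
    p,d=read_camera(n); np.savez(f'{n}_{tag}.npz',p=p,d=d); cv2.imwrite(f'pics/{n}_{tag}.png',p[:,:,::-1]); return p,d
def pts(n,d,T=None):
    """world point per pixel from depth"""
    c=camera_params(n); f=210/np.tan(np.radians(c['fovy'])/2)
    v,u=np.mgrid[0:420,0:560]
    P=np.stack([(u-c['cx'])/f*d,-(v-c['cy'])/f*d,-d,np.ones_like(d)],-1)
    if n=='wrist':
        M=T@np.array(c['tool_from_camera'])
    else: M=np.linalg.inv(np.array(c['extrinsics']))
    W=(P@M.T)[...,:3]; W[d<=0]=np.nan; return W
def T():
    s=status.sense(); M=np.eye(4); M[:3,:3]=R.from_rotvec(s['eef_rot']).as_matrix(); M[:3,3]=s['ee_pos']; return M
E
python3 - <<'E'
from h import *
np.set_printoptions(precision=4,suppress=True)
print(status.sense())
for n in ['scene','side']:
    load(n,'0'); print(camera_params(n))
t=T();load('wrist','0'); print(t,camera_params('wrist'))
E
```

```text
{'time_s': 0.0, 'qpos': array([ 1.1204,  0.4808,  1.5969,  0.    ,  1.0651, -0.0466]), 'dq': array([-0.    , -0.0015, -0.0006,  0.002 , -0.0005, -0.0012]), 'tau': array([  0.0026, -95.0674, -43.0168,   0.0001,   0.0126,   0.    ]), 'ee_pos': array([0.2552, 0.5974, 0.2307]), 'eef_rot': array([-0.6299, -3.0775,  0.0018]), 'force': array([-0.4631,  0.0902,  0.4833]), 'ft_torque': array([-0.0291,  0.0039, -0.0097]), 'finger_force': 0.0, 'gripper_width': 0.08530919977472763}
{'fovy': 57.77149542893172, 'cx': 275.3360065053168, 'cy': 207.24844368098016, 'extrinsics': array([[ 0.522 ,  0.853 , -0.0009, -0.3046],
       [-0.4711,  0.2892,  0.8333,  0.1494],
       [ 0.7111, -0.4345,  0.5528, -1.6725],
       [ 0.    ,  0.    ,  0.    ,  1.    ]])}
{'fovy': 50.836893713624335, 'cx': 277.5158477116945, 'cy': 211.42571998532785, 'extrinsics': array([[ 0.8416, -0.5401, -0.0034, -0.4587],
       [ 0.4221,  0.6538,  0.628 , -0.3121],
       [-0.337 , -0.53  ,  0.7782, -1.1995],
       [ 0.    ,  0.    ,  0.    ,  1.    ]])}
[[-0.9196  0.3929 -0.0005  0.2552]
 [ 0.3929  0.9196 -0.001   0.5974]
 [ 0.0001 -0.0011 -1.      0.2307]
 [ 0.      0.      0.      1.    ]] {'fovy': 67.57314098930479, 'cx': 280.4496860009773, 'cy': 209.41833648717557, 'tool_from_camera': array([[-0.0007,  0.9462,  0.3234,  0.0838],
       [ 1.    ,  0.0005,  0.0005,  0.    ],
       [ 0.0003,  0.3234, -0.9462, -0.143 ],
       [ 0.    ,  0.    ,  0.    ,  1.    ]])}
```

View pics/scene_0.png

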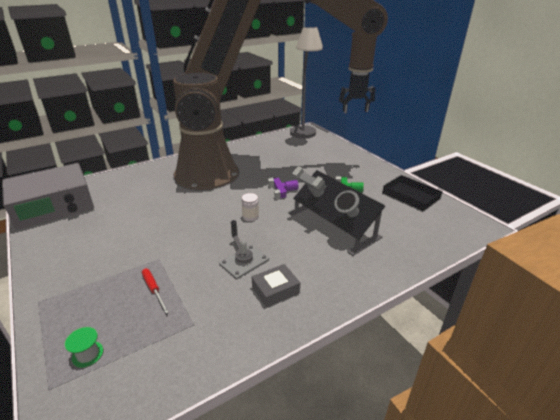

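View pics/side_0.png

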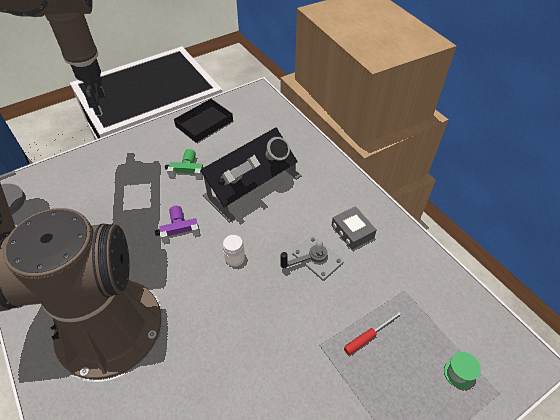

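```bash
python3 - <<'E'
from h import *
np.set_printoptions(precision=3,suppress=True)
z=np.load('side_0.npz');p,d=z['p'],z['d'];W=pts('side',d);np.save('Ws.npy',W)
c=p[110:290,160:370,::-1];cv2.imwrite('pics/crop1.png',cv2.resize(c,None,fx=3.8,fy=3.3,interpolation=cv2.INTER_CUBIC))
# bench check, heights
for uv in [(400,250),(260,330),(235,240),(284,255),(318,246),(278,145),(240,160),(240,172)]: print(uv,W[uv[1],uv[0]])
# rack pixels: dark panel, height>.05
g=p.max(2)<60
m=g&(W[...,2]>.05)&(W[...,2]<.2); m[:, :195]=0;m[:,305:]=0;m[:120]=0;m[225:]=0
Q=W[m];cen=np.median(Q,0);
for _ in range(5):
    cen=Q.mean(0);n=np.linalg.svd(Q-cen,full_matrices=False)[2][2];Q=Q[abs((Q-cen)@n)<.006]
n*=np.sign(n[2]);print('rack',len(Q),cen,n,'tilt',np.degrees(np.arccos(n[2])),Q.min(0),Q.max(0))
# cluster: base
m=(W[...,2]>.005)&(W[...,2]<.12);m[:,:275]=0;m[:,345:]=0;m[:225]=0;m[285:]=0
Q=W[m];print('base',len(Q));
for lo,hi in [(.008,.016),(.04,.05),(.075,.085),(.083,.095)]:
    q=Q[(Q[:,2]>lo)&(Q[:,2]<hi)];print(lo,hi,len(q),q.mean(0) if len(q) else 0,q.min(0) if len(q) else 0,q.max(0) if len(q) else 0)
E
```

```text
(400, 250) [ 0.835 -0.242  0.   ]
(260, 330) [ 0.34  -0.232  0.002]
(235, 240) [0.405 0.009 0.084]
(284, 255) [ 0.496 -0.11   0.083]
(318, 246) [ 0.598 -0.134  0.076]
(278, 145) [0.678 0.204 0.166]
(240, 160) [0.563 0.252 0.12 ]
(240, 172) [0.516 0.163 0.169]
rack 1324 [0.504 0.222 0.102] [ 0.048 -0.568  0.822] tilt 34.730769191833474 [0.43  0.155 0.057] [0.684 0.292 0.144]
base 1459
0.008 0.016 689 [ 0.604 -0.137  0.012] [ 0.549 -0.201  0.008] [ 0.714 -0.059  0.016]
0.04 0.05 63 [ 0.634 -0.115  0.044] [ 0.486 -0.153  0.04 ] [ 0.725 -0.084  0.05 ]
0.075 0.085 60 [ 0.553 -0.123  0.081] [ 0.486 -0.141  0.075] [ 0.611 -0.1    0.085]
0.083 0.095 38 [ 0.532 -0.117  0.085] [ 0.486 -0.139  0.083] [ 0.609 -0.1    0.09 ]
```

View pics/crop1.png

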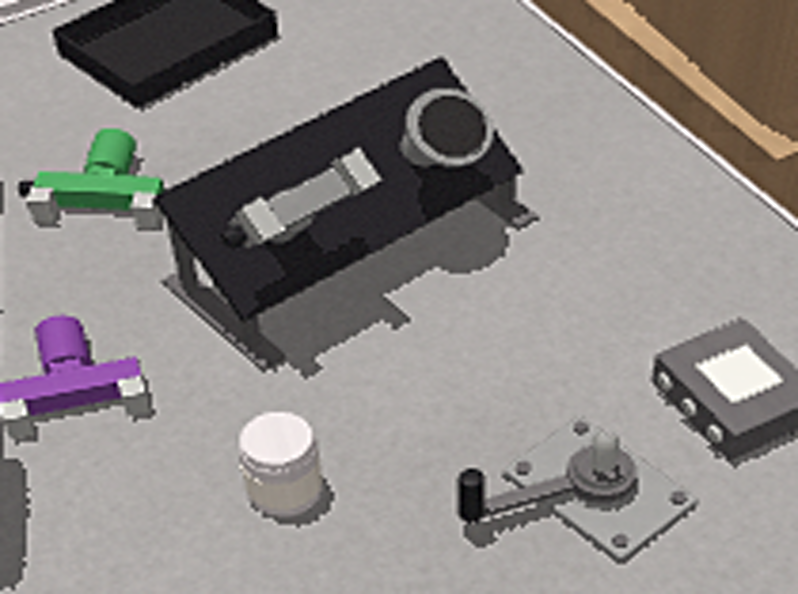

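```bash
python3 - <<'E'
from h import *
np.set_printoptions(precision=4,suppress=True)
W=np.load('Ws.npy');p=np.load('side_0.npz')['p']
cen=np.array([.504,.222,.102]);a=np.array([.048,-.568,.822]);a/=np.linalg.norm(a)
h=(W-cen)@a
reg=np.zeros(h.shape,bool);reg[145:185,215:264]=1
for lo in np.arange(.05,.125,.005):
    m=reg&(h>lo)&(h<lo+.005);q=W[m]
    if len(q)>5: print(round(lo,3),len(q),q.mean(0))
m=reg&(h>.08)&(p.min(2)>100);Q=W[m];n,l=cv2.connectedComponents(m.astype('uint8'))
for i in range(1,n):
    q=W[l==i]
    if len(q)>8:print('comp',len(q),q.mean(0),np.median(h[l==i]))
# base rect
reg[:]=0;reg[225:285,275:345]=1
m=reg&(abs(W[...,2]-.012)<.0035)&(p.min(2)>80)
n,l,s,_=cv2.connectedComponentsWithStats(m.astype('uint8'));
k=1+np.argmax(s[1:,4]);q=W[m][:,:2]
q=W[l==k][:,:2];print(len(q),cv2.minAreaRect((q*1000).astype('float32')))
pm=reg&(W[...,2]>.062)&(W[...,2]<.1);q=W[pm]
for nm,c in [('knob',q[:,0]<.54),('post',q[:,0]>.57)]: print(nm,c.sum(),q[c].mean(0),q[c].min(0),q[c].max(0))
E
```

```text
0.075 11 [0.4677 0.1669 0.16  ]
0.08 58 [0.5052 0.1694 0.1671]
0.085 154 [0.5157 0.168  0.1704]
0.09 43 [0.5136 0.1654 0.1742]
0.095 13 [0.5151 0.1647 0.1809]
0.1 43 [0.5451 0.1618 0.1836]
0.105 93 [0.5138 0.156  0.1867]
0.11 25 [0.4826 0.1525 0.1907]
comp 67 [0.5683 0.1639 0.1869] 0.10613624503666132
comp 266 [0.5073 0.1643 0.1756] 0.08852006398836876
392 ((608.5201416015625, -153.52578735351562), (91.0311508178711, 81.15308380126953), 9.890355110168457)
knob 59 [ 0.4945 -0.1118  0.079 ] [ 0.4857 -0.1191  0.0629] [ 0.5041 -0.1001  0.09  ]
post 48 [ 0.6006 -0.1339  0.0774] [ 0.5931 -0.1406  0.065 ] [ 0.6111 -0.1191  0.0876]
```

```bash
cat >> h.py <<'E'
def plan(*way):
    """way: (pos, Rot or None); prints tool-frame shift (mm) then rotvec, from the current pose"""
    M=T();p=M[:3,3];r=M[:3,:3]
    for q,Rn in way:
        l=r.T@(np.array(q)-p)*1000
        rv=np.zeros(3) if Rn is None else R.from_matrix(r.T@Rn).as_rotvec()
        print('lin',l.round(1),'|',round(np.linalg.norm(l)),'rot',rv.round(4),'|',round(np.degrees(np.linalg.norm(rv)),1))
        p=np.array(q); r=r if Rn is None else Rn
def frame(z,x):
    z=np.array(z)/np.linalg.norm(z);x=np.array(x)-z*np.dot(x,z);x=x/np.linalg.norm(x)
    return np.stack([x,np.cross(z,x),z],1)
E
python3 - <<'E'
from h import *
a=np.array([.048,-.568,.822]);a/=np.linalg.norm(a);g=np.array([.5226,.172,.163])
plan(([.2552,.5974,.32],None),(list(g+.13*a),frame(-a,[-.99,-.12,0])))
E
```

```text
lin [  0.   -0.1 -89.2] | 89 rot [0. 0. 0.] | 0.0
lin [-447.8 -351.5   50.5] | 572 rot [-0.5978  0.139  -0.502 ] | 45.4
```

Call:
carry_out(targets=[{"linear": [0, 0, -30], "rot": [0, 0, 0], "fingers": 1}, {"linear": [0, 0, -30], "rot": [0, 0, 0], "fingers": 1}, {"linear": [0, 0, -30], "rot": [0, 0, 0], "fingers": 1}, {"linear": [-28, -22, 3], "rot": [0, 0, 0], "fingers": 1}, {"linear": [-28, -22, 3], "rot": [0, 0, 0], "fingers": 1}, {"linear": [-28, -22, 3], "rot": [0, 0, 0], "fingers": 1}, {"linear": [-28, -22, 3], "rot": [0, 0, 0], "fingers": 1}, {"linear": [-28, -22, 3], "rot": [0, 0, 0], "fingers": 1}, {"linear": [-28, -22, 3], "rot": [0, 0, 0], "fingers": 1}, {"linear": [-28, -22, 3], "rot": [0, 0, 0], "fingers": 1}, {"linear": [-28, -22, 3], "rot": [0, 0, 0], "fingers": 1}, {"linear": [-28, -22, 3], "rot": [0, 0, 0], "fingers": 1}, {"linear": [-28, -22, 3], "rot": [0, 0, 0], "fingers": 1}, {"linear": [-28, -22, 3], "rot": [0, 0, 0], "fingers": 1}, {"linear": [-28, -22, 3], "rot": [0, 0, 0], "fingers": 1}, {"linear": [-28, -22, 3], "rot": [0, 0, 0], "fingers": 1}, {"linear": [-28, -22, 3], "rot": [0, 0, 0], "fingers": 1}, {"linear": [-28, -22, 3], "rot": [0, 0, 0], "fingers": 1}, {"linear": [-28, -22, 3], "rot": [0, 0, 0], "fingers": 1}])

```text
time_s: 1.73
ee_pos: [0.5295, 0.0962, 0.2731]
eef_rot: [-0.63, -3.078, 0.0]
force: [0.2, 1.9, 0.1]
gripper_width: 0.0855
finger_force: 0.0
```

Call:
carry_out(targets=[{"linear": [0, 0, 0], "rot": [-0.0854, 0.0199, -0.0717], "fingers": 1}, {"linear": [0, 0, 0], "rot": [-0.0854, 0.0199, -0.0717], "fingers": 1}, {"linear": [0, 0, 0], "rot": [-0.0854, 0.0199, -0.0717], "fingers": 1}, {"linear": [0, 0, 0], "rot": [-0.0854, 0.0199, -0.0717], "fingers": 1}, {"linear": [0, 0, 0], "rot": [-0.0854, 0.0199, -0.0717], "fingers": 1}, {"linear": [0, 0, 0], "rot": [-0.0854, 0.0199, -0.0717], "fingers": 1}, {"linear": [0, 0, 0], "rot": [-0.0854, 0.0199, -0.0717], "fingers": 1}, {"linear": [0, 0, 0], "rot": [0, 0, 0], "fingers": 1}, {"linear": [0, 0, 0], "rot": [0, 0, 0], "fingers": 1}])

```text
time_s: 2.48
ee_pos: [0.5288, 0.0969, 0.272]
eef_rot: [0.14, -2.984, -0.907]
force: [0.2, 0.3, 1.1]
gripper_width: 0.0854
finger_force: 0.0
```

```bash
python3 - <<'E'
from h import *
t=T();load('wrist','1');np.save('T1.npy',t);print(t.round(4),status.sense()['qpos'])
E
```

```text
[[-0.9958 -0.0802 -0.0446  0.5288]
 [-0.0914  0.8272  0.5544  0.0969]
 [-0.0075  0.5561 -0.8311  0.272 ]
 [ 0.      0.      0.      1.    ]] [-0.2504192   0.37302528  1.83779383  0.59597472  1.21090036 -2.21113302]
```

View pics/wrist_1.png

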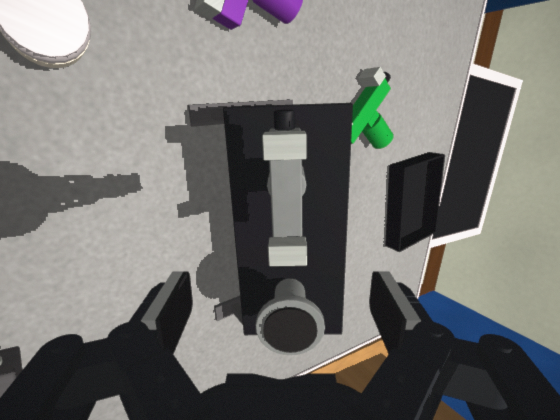

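```bash
cat > w.py <<'E'
from h import *
np.set_printoptions(precision=4,suppress=True)
def wh(tag,t,jawreg,verbose=True):
    z=np.load(f'wrist_{tag}.npz');p,d=z['p'],z['d'];W=pts('wrist',d,np.eye(4)) # tool coords
    return p,d,W
E
python3 - <<'E'
from w import *
t=np.load('T1.npy');p,d,L=wh('1',t,0)
W=pts('wrist',d,t)
# rack plane in world
reg=np.zeros(d.shape,bool);reg[110:330,230:350]=1
Q=W[reg&(p.max(2)<45)&(d>0)]
for _ in range(6):
    c=Q.mean(0);n=np.linalg.svd(Q-c,full_matrices=False)[2][2];Q=Q[abs((Q-c)@n)<.005]
n*=np.sign(n[2]);print('plane',len(Q),c,n,np.degrees(np.arccos(n[2])),'tool a',t[:3,:3].T@n)
# panel mask rectangle yaw
h=(W-c)@n
m=reg&(h>.095)&(h<.12);k,l,s,_=cv2.connectedComponentsWithStats(m.astype('uint8'))
for i in range(1,k):
    if s[i,4]>60: q=L[l==i];print('jaw',s[i],W[l==i].mean(0),'tool',q.mean(0),(q.min(0)+q.max(0))/2,np.ptp(q,0),'h',np.median(h[l==i]))
m=reg&(h>.08)&(h<.094);m[:165]=0;m[235:]=0
q=L[m];print('bar',m.sum(),q.mean(0),np.median(h[m]),np.ptp(q,0))
for v in range(170,235,8):
    e=L[v][m[v]];print(v,e[:,0].mean().round(4),e[:,1].min().round(4),e[:,1].max().round(4))
E
```

```text
plane 15674 [0.5619 0.232  0.1025] [ 0.0773 -0.5677  0.8196] 34.952121780536125 tool a [-0.0312 -0.02   -0.9993]
jaw [ 262  132   45   29 1208] [0.4725 0.1528 0.1871] tool [0.0515 0.0035 0.104 ] [0.0507 0.0032 0.1086] [0.0213 0.0345 0.015 ] h 0.10789681707019753
jaw [268 239  39  27 998] [0.5658 0.1659 0.186 ] tool [-0.0425  0.0062  0.108 ] [-0.0444  0.006   0.112 ] [0.0212 0.034  0.0148] h 0.10767705089441042
bar 2164 [0.0014 0.0052 0.1251] 0.08792797796533851 [0.0661 0.0291 0.0062]
170 0.0282 -0.0088 0.018
178 0.0211 -0.0089 0.0181
186 0.0138 -0.009 0.0183
194 0.0066 -0.0081 0.0184
202 -0.0011 -0.0082 0.0186
210 -0.0087 -0.0084 0.0188
218 -0.0165 -0.0075 0.019
226 -0.0245 -0.0076 0.0192
234 -0.0326 -0.0068 0.0194
```

```bash
python3 - <<'E'
from w import *
t=np.load('T1.npy');n=np.array([.0773,-.5677,.8196]);n/=np.linalg.norm(n)
top=(np.array([.4725,.1528,.1871])+[.5658,.1659,.186])/2; c=np.array([.5619,.232,.1025])
top=top+n*(.108-(top-c)@n); g=top-.032*n; y=np.array([.4725,.1528,.1871])-[.5658,.1659,.186]
F=frame(-n,y);print(top,g,(g-c)@n);np.savez('grip.npz',g=g,F=F)
plan((t[:3,3],F),(g-.018*n,None),(g-.018*n+.1*n,None))
E
```

```text
[0.5192 0.1587 0.1875] [0.5168 0.1768 0.1613] 0.07599999999999998
lin [-0.  -0.9  0.1] | 1 rot [-0.0214  0.0312 -0.0277] | 2.7
lin [  1.1   2.8 155.1] | 155 rot [0. 0. 0.] | 0.0
lin [   0.   -0. -100.] | 100 rot [0. 0. 0.] | 0.0
```

Call:
carry_out(targets=[{"linear": [0, 0, 0], "rot": [-0.0214, 0.0312, -0.0277], "fingers": 1}, {"linear": [1, 3, 25], "rot": [0, 0, 0], "fingers": 1}, {"linear": [0, 0, 25], "rot": [0, 0, 0], "fingers": 1}, {"linear": [0, 0, 25], "rot": [0, 0, 0], "fingers": 1}, {"linear": [0, 0, 20], "rot": [0, 0, 0], "fingers": 1}, {"linear": [0, 0, 20], "rot": [0, 0, 0], "fingers": 1}, {"linear": [0, 0, 20], "rot": [0, 0, 0], "fingers": 1}, {"linear": [0, 0, 10], "rot": [0, 0, 0], "fingers": 1}, {"linear": [0, 0, 10], "rot": [0, 0, 0], "fingers": 1}, {"linear": [0, 0, 0], "rot": [0, 0, 0], "fingers": 1}, {"linear": [0, 0, 0], "rot": [0, 0, 0], "fingers": 1}])

```text
time_s: 3.45
ee_pos: [0.5154, 0.1888, 0.1483]
eef_rot: [0.202, -2.951, -0.931]
force: [0.6, -0.3, 0.0]
gripper_width: 0.0849
finger_force: 0.0
```

```bash
python3 - <<'E'
from w import *
z=np.load('grip.npz');F=z['F'];g=z['g'];n=-F[:,2];t=T()
plan((g-.018*n,F));load('wrist','2');print(status.sense()['force'])
E
```

```text
lin [ 0.3 -2.4  0.4] | 2 rot [ 0.0013 -0.0002  0.0046] | 0.3
[-0.2627 -0.8162  0.4267]
```

```bash
python3 - <<'E'
from w import *
p,d,L=wh('2',0,0)
print(camera_params('wrist')['cy'])
m=(abs(L[...,1])<.03)&(abs(L[...,0])<.036)&(L[...,2]<.0)&(L[...,2]>-.06)
z=L[m][:,2];print(np.histogram(z,12))
v,u=np.where(m);print(u.min(),u.max(),v.min(),v.max())
q=L[m];
for x in np.arange(-.03,.035,.01):
    e=q[abs(q[:,0]-x)<.003]
    if len(e):print(x,len(e),e[:,1].min(),e[:,1].max(),np.median(e[:,2]))
E
python3 - <<'E'
E
```

```text
209.41833648717557
(array([  23,  196,  909, 2082, 2286, 1527,  478,  124,   53,   15,    8,
          1]), array([-0.0314, -0.0309, -0.0305, -0.03  , -0.0296, -0.0291, -0.0287,
       -0.0283, -0.0278, -0.0274, -0.0269, -0.0265, -0.026 ]))
240 308 253 375
-0.03 600 -0.016677804140049286 0.011178995211734549 -0.029429921382416617
-0.019999999999999997 665 -0.01648644893339884 0.011297763476216237 -0.029453821095747096
-0.009999999999999995 713 -0.016525887544843267 0.01117491471412959 -0.02950669284513567
6.938893903907228e-18 774 -0.01661706527592335 0.011383104780560696 -0.029514338616478744
0.010000000000000009 806 -0.016634514969155096 0.011558927537065387 -0.029455121942285493
0.02000000000000001 860 -0.016606850432121574 0.011327898241577756 -0.029430206161911533
0.030000000000000013 1 -0.010245115115738963 -0.010245115115738963 -0.030633283439996384
```

Call:
carry_out(targets=[{"linear": [0, -2.6, 0], "rot": [0, 0, 0], "fingers": 1}, {"linear": [0, 0, 0], "rot": [0, 0, 0], "fingers": 0}, {"linear": [0, 0, 0], "rot": [0, 0, 0], "fingers": 0}, {"linear": [0, 0, 0], "rot": [0, 0, 0], "fingers": 0}, {"linear": [0, 0, 0], "rot": [0, 0, 0], "fingers": 0}, {"linear": [0, 0, 0], "rot": [0, 0, 0], "fingers": 0}, {"linear": [0, 0, 0], "rot": [0, 0, 0], "fingers": 0}, {"linear": [0, 0, 0], "rot": [0, 0, 0], "fingers": 0}, {"linear": [0, 0, 0], "rot": [0, 0, 0], "fingers": 0}, {"linear": [0, 0, 0], "rot": [0, 0, 0], "fingers": 0}, {"linear": [0, 0, 0], "rot": [0, 0, 0], "fingers": 0}, {"linear": [0, 0, 0], "rot": [0, 0, 0], "fingers": 0}])

```text
time_s: 4.5
ee_pos: [0.5158, 0.1864, 0.1467]
eef_rot: [0.201, -2.951, -0.933]
force: [-1.0, -3.0, 6.8]
gripper_width: 0.0272
finger_force: 59.1
```

Call:
carry_out(targets=[{"linear": [0, 0, -4], "rot": [0, 0, 0], "fingers": 0}, {"linear": [0, 0, -6], "rot": [0, 0, 0], "fingers": 0}, {"linear": [0, 0, -8], "rot": [0, 0, 0], "fingers": 0}, {"linear": [0, 0, -8], "rot": [0, 0, 0], "fingers": 0}, {"linear": [0, 0, -8], "rot": [0, 0, 0], "fingers": 0}, {"linear": [0, 0, -10], "rot": [0, 0, 0], "fingers": 0}, {"linear": [0, 0, -12], "rot": [0, 0, 0], "fingers": 0}, {"linear": [0, 0, -14], "rot": [0, 0, 0], "fingers": 0}, {"linear": [0, 0, -20], "rot": [0, 0, 0], "fingers": 0}, {"linear": [0, 0, -20], "rot": [0, 0, 0], "fingers": 0}, {"linear": [0, 0, 0], "rot": [0, 0, 0], "fingers": 0}, {"linear": [0, 0, 0], "rot": [0, 0, 0], "fingers": 0}])

```text
time_s: 5.5
ee_pos: [0.5249, 0.1229, 0.2373]
eef_rot: [0.201, -2.954, -0.932]
force: [-0.0, 0.2, -3.7]
gripper_width: 0.027
finger_force: 59.8
```

```bash
python3 - <<'E'
from h import *
y=np.radians(110);plan(([.64,-.24,.26],frame([0,0,-1],[np.cos(y),np.sin(y),0])))
E
```

```text
lin [ -65.3 -294.4 -233.6] | 381 rot [ 0.5149 -0.4114  1.3122] | 84.1
```

Call:
carry_out(targets=[{"linear": [-2.4, -9.6, -7.6], "rot": [0, 0, 0], "fingers": 0}, {"linear": [-4.4, -19.6, -15.6], "rot": [0, 0, 0], "fingers": 0}, {"linear": [-4.4, -19.6, -15.6], "rot": [0, 0, 0], "fingers": 0}, {"linear": [-4.4, -19.6, -15.6], "rot": [0, 0, 0], "fingers": 0}, {"linear": [-4.4, -19.6, -15.6], "rot": [0, 0, 0], "fingers": 0}, {"linear": [-4.4, -19.6, -15.6], "rot": [0, 0, 0], "fingers": 0}, {"linear": [-4.4, -19.6, -15.6], "rot": [0, 0, 0], "fingers": 0}, {"linear": [-4.4, -19.6, -15.6], "rot": [0, 0, 0], "fingers": 0}, {"linear": [-4.4, -19.6, -15.6], "rot": [0, 0, 0], "fingers": 0}, {"linear": [-4.4, -19.6, -15.6], "rot": [0, 0, 0], "fingers": 0}, {"linear": [-4.4, -19.6, -15.6], "rot": [0, 0, 0], "fingers": 0}, {"linear": [-4.4, -19.6, -15.6], "rot": [0, 0, 0], "fingers": 0}, {"linear": [-4.4, -19.6, -15.6], "rot": [0, 0, 0], "fingers": 0}, {"linear": [-4.4, -19.6, -15.6], "rot": [0, 0, 0], "fingers": 0}, {"linear": [-4.4, -19.6, -15.6], "rot": [0, 0, 0], "fingers": 0}, {"linear": [-2.4, -9.6, -7.6], "rot": [0, 0, 0], "fingers": 0}])

```text
time_s: 6.83
ee_pos: [0.641, -0.241, 0.2574]
eef_rot: [0.199, -2.95, -0.932]
force: [0.2, 0.5, -2.5]
gripper_width: 0.0272
finger_force: 59.7
```

Call:
carry_out(targets=[{"linear": [0, 0, 0], "rot": [0.0396, -0.0316, 0.1009], "fingers": 0}, {"linear": [0, 0, 0], "rot": [0.0396, -0.0316, 0.1009], "fingers": 0}, {"linear": [0, 0, 0], "rot": [0.0396, -0.0316, 0.1009], "fingers": 0}, {"linear": [0, 0, 0], "rot": [0.0396, -0.0316, 0.1009], "fingers": 0}, {"linear": [0, 0, 0], "rot": [0.0396, -0.0316, 0.1009], "fingers": 0}, {"linear": [0, 0, 0], "rot": [0.0396, -0.0316, 0.1009], "fingers": 0}, {"linear": [0, 0, 0], "rot": [0.0396, -0.0316, 0.1009], "fingers": 0}, {"linear": [0, 0, 0], "rot": [0.0396, -0.0316, 0.1009], "fingers": 0}, {"linear": [0, 0, 0], "rot": [0.0396, -0.0316, 0.1009], "fingers": 0}, {"linear": [0, 0, 0], "rot": [0.0396, -0.0316, 0.1009], "fingers": 0}, {"linear": [0, 0, 0], "rot": [0.0396, -0.0316, 0.1009], "fingers": 0}, {"linear": [0, 0, 0], "rot": [0.0396, -0.0316, 0.1009], "fingers": 0}, {"linear": [0, 0, 0], "rot": [0.0396, -0.0316, 0.1009], "fingers": 0}, {"linear": [0, 0, 0], "rot": [0, 0, 0], "fingers": 0}, {"linear": [0, 0, 0], "rot": [0, 0, 0], "fingers": 0}])

```text
time_s: 8.08
ee_pos: [0.6407, -0.2372, 0.258]
eef_rot: [-1.79, -2.576, -0.001]
force: [0.3, 0.1, -2.4]
gripper_width: 0.0271
finger_force: 59.9
```

```bash
python3 - <<'E'
from h import *
t=T();load('wrist','3');np.save('T3.npy',t);print(t.round(4),status.sense()['qpos'])
E
```

```text
[[-0.349   0.9371 -0.0036  0.6407]
 [ 0.9371  0.349   0.003  -0.2372]
 [ 0.0041 -0.0023 -1.      0.258 ]
 [ 0.      0.      0.      1.    ]] [-0.40075413  0.50764126  1.47888117  0.00189199  1.15933443 -0.75784858]
```

View pics/wrist_3.png

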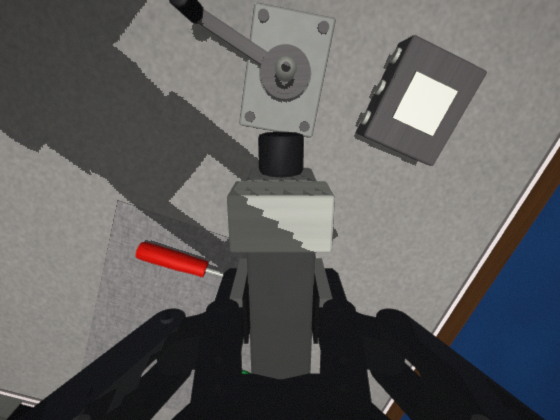

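```bash
python3 - <<'E'
from w import *
t=np.load('T3.npy');p,d,L=wh('3',0,0);W=pts('wrist',d,t);z=W[...,2]
reg=np.zeros(z.shape,bool);reg[0:138,235:340]=1
print('bench z',np.nanmedian(z[30:120,345:370]))
m=reg&(z>.006)&(z<.018)&(p.min(2)>60);k,l,s,_=cv2.connectedComponentsWithStats(m.astype('uint8'));i=1+np.argmax(s[1:,4])
q=W[l==i];r=cv2.minAreaRect((q[:,:2]*1000).astype('float32'));print('plate',len(q),np.median(q[:,2]),r)
for nm,lo,hi in [('shoulder',.040,.05),('post',.06,.09),('posttop',.083,.093)]:
    m=reg&(z>lo)&(z<hi);m[:,:258]=0;m[:30]=0;m[115:]=0;q=W[m]
    print(nm,len(q),q.mean(0),q.min(0),q.max(0)); 
    if len(q)>5:print(cv2.minEnclosingCircle((q[:,:2]*1000).astype('float32')))
m=(z>.06)&(z<.1);m[:,:165]=0;m[:,210:]=0;m[30:]=0;q=W[m];print('knob',len(q),q.mean(0),q.min(0),q.max(0))
# held head
m=(L[...,2]>-.06)&(L[...,2]<-.04)&(p.min(2)>30)&(abs(L[...,1])<.03)&(L[...,0]>.03);q=L[m];print('jaw',len(q),q.mean(0),q.min(0),q.max(0))
m=(abs(L[...,1])<.013)&(L[...,0]>-.0)&(L[...,0]<.035)&(L[...,2]<-.02);q=L[m];A=np.c_[q[:,:2],np.ones(len(q))];print('bar',len(q),np.linalg.lstsq(A,q[:,2],rcond=None)[0])
E
```

```text
bench z 0.00037757048040465424
plate 7135 0.012473385278256977 ((604.0234375, -127.77562713623047), (90.16141510009766, 130.36093139648438), 10.510636329650879)
shoulder 7 [ 0.6064 -0.1395  0.0471] [ 0.5969 -0.1495  0.042 ] [ 0.6128 -0.1332  0.05  ]
((605.6007080078125, -141.00514221191406), 10.605847358703613)
post 349 [ 0.6044 -0.1289  0.0817] [ 0.594  -0.1382  0.0607] [ 0.6143 -0.1179  0.0883]
((604.2501220703125, -127.99613952636719), 10.312620162963867)
posttop 130 [ 0.6042 -0.1286  0.0851] [ 0.5963 -0.1355  0.083 ] [ 0.6114 -0.1207  0.0883]
((604.0195922851562, -127.94701385498047), 7.819593906402588)
knob 300 [ 0.5015 -0.1119  0.0768] [ 0.4895 -0.1168  0.06  ] [ 0.5066 -0.102   0.0876]
jaw 6746 [ 0.048  -0.0001 -0.0489] [ 0.0361 -0.0172 -0.0518] [ 0.0569  0.0169 -0.04  ]
bar 8885 [ 0.0754 -0.0228 -0.0624]
```

```bash
python3 - <<'E'
from w import *
p,d,L=wh('3',0,0)
m=(L[...,2]>-.06)&(L[...,2]<-.045)&(abs(L[...,1])<.03)&(L[...,0]>.03);q=L[m]
for x in np.arange(.036,.06,.003):
    e=q[abs(q[:,0]-x)<.0015]
    if len(e):print('jaw',x.round(3),len(e),np.median(e[:,2]),e[:,1].min(),e[:,1].max())
A=np.c_[q[:,:2],np.ones(len(q))];print(np.linalg.lstsq(A,q[:,2],rcond=None)[0])
b=L[255:372,275:292].reshape(-1,3)
for x in np.arange(-.04,.04,.008):
    e=b[abs(b[:,0]-x)<.004]
    if len(e):print('bar',x.round(3),len(e),np.median(e[:,2]))
E
```

```text
jaw 0.036 192 -0.04914769459468346 -0.016555571507364676 0.01671643010583106
jaw 0.039 846 -0.049383599929796296 -0.017243591897022143 0.016596010364965302
jaw 0.042 869 -0.04940283103686724 -0.017057783637128534 0.016833918148562197
jaw 0.045 907 -0.04938375856388273 -0.01721222507860414 0.0165797305018132
jaw 0.048 930 -0.04939785220009445 -0.017138298821217215 0.016912289101611862
jaw 0.051 947 -0.04940138499687097 -0.01720596677881465 0.016639679278374172
jaw 0.054 993 -0.049411636988863236 -0.017028090504495372 0.01677575771350207
jaw 0.057 660 -0.04843052438052911 -0.01702797736291021 0.016558519140093788
[ 0.033  -0.002  -0.0508]
bar -0.032 194 -0.02940682090416468
bar -0.024 237 -0.029419204854299635
bar -0.016 251 -0.029433254642203963
bar -0.008 255 -0.02940354959963562
bar 0.0 260 -0.02934932848596901
bar 0.008 284 -0.02940139032507086
bar 0.016 288 -0.02943871509586779
bar 0.024 214 -0.0293746109294818
```

```bash
python3 - <<'E'
from h import *
y=np.radians(100.5);F=frame([0,0,-1],[np.cos(y),np.sin(y),0]);t=T()
plan((t[:3,3],F),([.6039,-.127,t[2,3]],None),([.6039,-.127,.165],None))
E
```

```text
lin [0. 0. 0.] | 0 rot [-0.0023 -0.004   0.1731] | 9.9
lin [115.6 -15.9   0. ] | 117 rot [0. 0. 0.] | 0.0
lin [ 0.   0.  93.1] | 93 rot [0. 0. 0.] | 0.0
```

Call:
carry_out(targets=[{"linear": [0, 0, 0], "rot": [-0.0012, -0.002, 0.0866], "fingers": 0}, {"linear": [0, 0, 0], "rot": [-0.0011, -0.002, 0.0865], "fingers": 0}, {"linear": [15.6, -2.9, 0], "rot": [0, 0, 0], "fingers": 0}, {"linear": [25, -3.5, 0], "rot": [0, 0, 0], "fingers": 0}, {"linear": [25, -3.5, 0], "rot": [0, 0, 0], "fingers": 0}, {"linear": [25, -3, 0], "rot": [0, 0, 0], "fingers": 0}, {"linear": [15, -2, 0], "rot": [0, 0, 0], "fingers": 0}, {"linear": [10, -1, 10], "rot": [0, 0, 0], "fingers": 0}, {"linear": [0, 0, 20], "rot": [0, 0, 0], "fingers": 0}, {"linear": [0, 0, 20], "rot": [0, 0, 0], "fingers": 0}, {"linear": [0, 0, 20], "rot": [0, 0, 0], "fingers": 0}, {"linear": [0, 0, 15], "rot": [0, 0, 0], "fingers": 0}, {"linear": [0, 0, 8], "rot": [0, 0, 0], "fingers": 0}, {"linear": [0, 0, 0], "rot": [0, 0, 0], "fingers": 0}, {"linear": [0, 0, 0], "rot": [0, 0, 0], "fingers": 0}, {"linear": [0, 0, 0], "rot": [0, 0, 0], "fingers": 0}])

```text
time_s: 9.47
ee_pos: [0.6053, -0.1279, 0.1667]
eef_rot: [2.013, 2.408, -0.001]
force: [-0.7, -0.0, -2.0]
gripper_width: 0.0271
finger_force: 59.8
```

```bash
python3 - <<'E'
from h import *
y=np.radians(100.5);F=frame([0,0,-1],[np.cos(y),np.sin(y),0]);t=T()
plan(([.6039,-.127,.165],F));load('side','4');load('scene','4')
import cv2
a=cv2.imread('pics/side_4.png')[180:290,260:370];b=cv2.imread('pics/scene_4.png')[200:290,190:300]
cv2.imwrite('pics/crop4.png',np.hstack([cv2.resize(a,(400,400)),cv2.resize(b,(400,330)) if 0 else cv2.resize(b,(400,400))]))
E
```

```text
lin [ 1.1 -1.3  1.7] | 2 rot [ 0.0017  0.0026 -0.005 ] | 0.3
```

View pics/crop4.png

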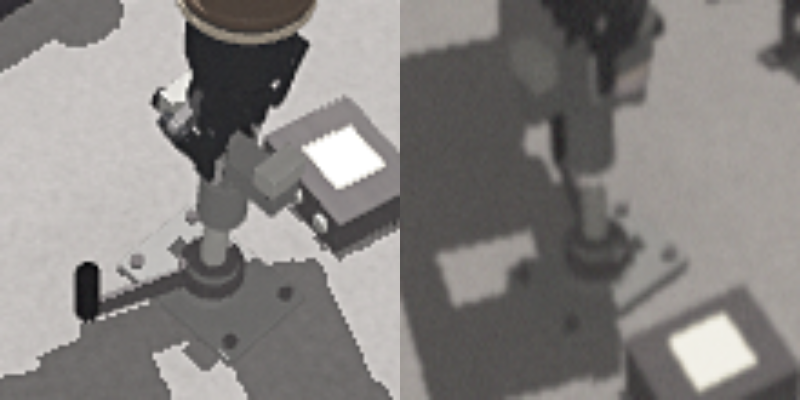

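Call:
carry_out(targets=[{"linear": [1, -1.3, 5], "rot": [0.0017, 0.0026, -0.005], "fingers": 0}, {"linear": [0, 0, 5], "rot": [0, 0, 0], "fingers": 0}, {"linear": [0, 0, 5], "rot": [0, 0, 0], "fingers": 0}, {"linear": [0, 0, 5], "rot": [0, 0, 0], "fingers": 0}, {"linear": [0, 0, 4], "rot": [0, 0, 0], "fingers": 0}, {"linear": [0, 0, 4], "rot": [0, 0, 0], "fingers": 0}, {"linear": [0, 0, 4], "rot": [0, 0, 0], "fingers": 0}, {"linear": [0, 0, 0], "rot": [0, 0, 0], "fingers": 0}])

```text
time_s: 10.23
ee_pos: [0.6028, -0.1266, 0.1328]
eef_rot: [-2.008, -2.413, 0.002]
force: [0.0, 0.2, -3.3]
gripper_width: 0.0268
finger_force: 59.8
```

Call:
carry_out(targets=[{"linear": [0, 0, 5], "rot": [0, 0, 0], "fingers": 0}, {"linear": [0, 0, 5], "rot": [0, 0, 0], "fingers": 0}, {"linear": [0, 0, 5], "rot": [0, 0, 0], "fingers": 0}, {"linear": [0, 0, 5], "rot": [0, 0, 0], "fingers": 0}, {"linear": [0, 0, 3], "rot": [0, 0, 0], "fingers": 0}, {"linear": [0, 0, 2], "rot": [0, 0, 0], "fingers": 0}, {"linear": [0, 0, 1], "rot": [0, 0, 0], "fingers": 0}, {"linear": [0, 0, 0], "rot": [0, 0, 0], "fingers": 0}, {"linear": [0, 0, 0], "rot": [0, 0, 0], "fingers": 0}])

```text
time_s: 10.98
ee_pos: [0.6033, -0.1267, 0.1078]
eef_rot: [-2.009, -2.414, 0.001]
force: [0.6, -1.0, -3.0]
gripper_width: 0.0271
finger_force: 59.8
```

Call:
carry_out(targets=[{"linear": [0, 0, 1], "rot": [0, 0, 0], "fingers": 0}, {"linear": [0, 0, 1], "rot": [0, 0, 0], "fingers": 0}, {"linear": [0, 0, 1], "rot": [0, 0, 0], "fingers": 0}, {"linear": [0, 0, 0], "rot": [0, 0, 0], "fingers": 0}, {"linear": [0, 0, 0], "rot": [0, 0, 0], "fingers": 0}])

```text
time_s: 11.4
ee_pos: [0.6032, -0.1267, 0.1047]
eef_rot: [-2.009, -2.414, 0.001]
force: [0.2, 0.2, -2.8]
gripper_width: 0.027
finger_force: 59.8
```

Call:
carry_out(targets=[{"linear": [0, 0, 0.7], "rot": [0, 0, 0], "fingers": 0}, {"linear": [0, 0, 0.7], "rot": [0, 0, 0], "fingers": 0}, {"linear": [0, 0, 0.6], "rot": [0, 0, 0], "fingers": 0}, {"linear": [0, 0, 0], "rot": [0, 0, 0], "fingers": 0}, {"linear": [0, 0, 0], "rot": [0, 0, 0], "fingers": 0}])

```text
time_s: 11.82
ee_pos: [0.6034, -0.1267, 0.1039]
eef_rot: [-2.009, -2.415, 0.001]
force: [-5.0, 1.6, 16.3]
gripper_width: 0.0273
finger_force: 62.4
```

Call:
carry_out(targets=[{"linear": [0, 0, -0.8], "rot": [0, 0, 0], "fingers": 0}, {"linear": [0, 0, 0], "rot": [0, 0, 0], "fingers": 1}, {"linear": [0, 0, 0], "rot": [0, 0, 0], "fingers": 1}, {"linear": [0, 0, 0], "rot": [0, 0, 0], "fingers": 1}, {"linear": [0, 0, 0], "rot": [0, 0, 0], "fingers": 1}, {"linear": [0, 0, 0], "rot": [0, 0, 0], "fingers": 1}, {"linear": [0, 0, 0], "rot": [0, 0, 0], "fingers": 1}, {"linear": [0, 0, 0], "rot": [0, 0, 0], "fingers": 1}, {"linear": [0, 0, 0], "rot": [0, 0, 0], "fingers": 1}, {"linear": [0, 0, -8], "rot": [0, 0, 0], "fingers": 1}, {"linear": [0, 0, -15], "rot": [0, 0, 0], "fingers": 1}, {"linear": [0, 0, -25], "rot": [0, 0, 0], "fingers": 1}, {"linear": [0, 0, -30], "rot": [0, 0, 0], "fingers": 1}, {"linear": [0, 0, -30], "rot": [0, 0, 0], "fingers": 1}, {"linear": [0, 0, -30], "rot": [0, 0, 0], "fingers": 1}, {"linear": [0, 0, 0], "rot": [0, 0, 0], "fingers": 1}])

```text
time_s: 13.15
ee_pos: [0.6061, -0.1274, 0.2482]
eef_rot: [2.005, 2.41, 0.005]
force: [0.5, -0.4, 0.1]
gripper_width: 0.0858
finger_force: 0.0
```

```bash
python3 - <<'E'
from w import *
t=T();load('wrist','5');load('side','5');np.save('T5.npy',t)
p,d,L=wh('5',0,0);W=pts('wrist',d,t);z=W[...,2];print(t[:3,3])
m=(z>.145)&(z<.165)&(abs(L[...,1])<.04)&(d>.05);k,l,s,_=cv2.connectedComponentsWithStats(m.astype('uint8'))
for i in range(1,k):
    if s[i,4]>150:print('jaw',s[i],W[l==i].mean(0),np.median(z[l==i]),L[l==i].mean(0))
m=(z>.06)&(z<.095)&(p.max(2)<70)&(W[...,0]<.53)&(W[...,0]>.45)&(abs(W[...,1]+.12)<.06);q=W[m];print('knob',len(q),q.mean(0),q.min(0),q.max(0))
a=cv2.imread('pics/side_5.png')[180:290,260:370];cv2.imwrite('pics/crop5.png',np.hstack([cv2.resize(a,(420,420)),cv2.imread('pics/wrist_5.png')[:,90:470]]))
E
```

```text
[ 0.6061 -0.1274  0.2482]
jaw [ 254  138   46   28 1255] [ 0.595  -0.0806  0.1532] 0.1533624129493636 [ 0.0483 -0.003   0.0948]
jaw [258 250  40  26 986] [ 0.6121 -0.1737  0.1526] 0.15321791152268588 [-0.0463 -0.0031  0.0957]
knob 455 [ 0.4987 -0.1049  0.0811] [ 0.4875 -0.116   0.06  ] [ 0.5062 -0.0967  0.0873]
```

View pics/crop5.png

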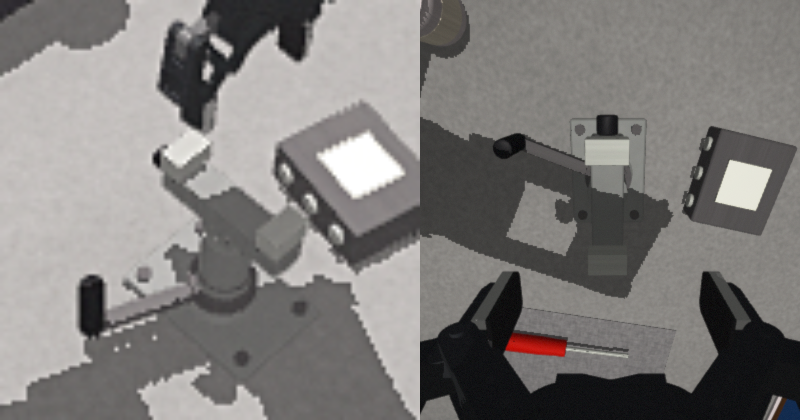

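```bash
python3 - <<'E'
from h import *
y=np.radians(100.5);F=frame([0,0,-1],[np.cos(y),np.sin(y),0]);t=T()
plan((t[:3,3],F),([.491,-.0736,t[2,3]],None),([.491,-.0736,.045],None))
k=np.radians(np.linspace(158.2,215,11));P=np.c_[.11*np.sin(k),.11*np.cos(k)]*1000
print(P.round(1).tolist());print(np.diff(P,axis=0).round(1).tolist())
E
```

```text
lin [0. 0. 0.] | 0 rot [ 0.0015  0.0009 -0.0004] | 0.1
lin [  73.  -101.5    0. ] | 125 rot [0. 0. 0.] | 0.0
lin [  0.    0.  198.4] | 198 rot [0. 0. 0.] | 0.0
[[40.9, -102.1], [30.5, -105.7], [19.9, -108.2], [9.1, -109.6], [-1.8, -110.0], [-12.6, -109.3], [-23.4, -107.5], [-33.9, -104.6], [-44.1, -100.8], [-53.9, -95.9], [-63.1, -90.1]]
[[-10.3, -3.5], [-10.6, -2.5], [-10.8, -1.4], [-10.9, -0.4], [-10.9, 0.7], [-10.8, 1.8], [-10.5, 2.8], [-10.2, 3.9], [-9.8, 4.9], [-9.2, 5.8]]
```

Call:
carry_out(targets=[{"linear": [14.6, -20.3, 0], "rot": [0.0015, 0.0009, 0], "fingers": 0}, {"linear": [14.6, -20.3, 0], "rot": [0, 0, 0], "fingers": 0}, {"linear": [14.6, -20.3, 0], "rot": [0, 0, 0], "fingers": 0}, {"linear": [14.6, -20.3, 0], "rot": [0, 0, 0], "fingers": 0}, {"linear": [14.6, -20.3, 0], "rot": [0, 0, 0], "fingers": 0}, {"linear": [0, 0, 25], "rot": [0, 0, 0], "fingers": 0}, {"linear": [0, 0, 25], "rot": [0, 0, 0], "fingers": 0}, {"linear": [0, 0, 25], "rot": [0, 0, 0], "fingers": 0}, {"linear": [0, 0, 25], "rot": [0, 0, 0], "fingers": 0}, {"linear": [0, 0, 0], "rot": [0, 0, 0], "fingers": 0}, {"linear": [0, 0, 0], "rot": [0, 0, 0], "fingers": 0}, {"linear": [0, 0, 0], "rot": [0, 0, 0], "fingers": 0}])

```text
time_s: 14.25
ee_pos: [0.4902, -0.0733, 0.1425]
eef_rot: [-2.007, -2.413, 0.002]
force: [-0.1, -0.2, 1.2]
gripper_width: -0.0002
finger_force: 0.0
```

```bash
python3 - <<'E'
from w import *
y=np.radians(100.5);F=frame([0,0,-1],[np.cos(y),np.sin(y),0]);t=T()
plan(([.491,-.0736,.045],F));load('wrist','6');print(status.sense()['gripper_width'])
p,d,L=wh('6',0,0);W=pts('wrist',d,t);z=W[...,2]
m=(z>.06)&(z<.095)&(p.max(2)<80)&(W[...,0]<.53)&(W[...,0]>.45)&(abs(W[...,1]+.12)<.04);q=L[m];print('knob tool',len(q),q.mean(0),q.min(0),q.max(0))
# finger profile near the tip
m=(abs(L[...,2])<.03)&(abs(L[...,0])<.05)&(abs(L[...,1])<.05);q=L[m];print('tips',len(q),q.min(0),q.max(0))
E
```

```text
lin [-0.5  1.1 97.5] | 97 rot [-0.003  -0.0014 -0.0004] | 0.2
-0.00033014148348069504
knob tool 218 [-0.0257  0.0001  0.0739] [-0.0312 -0.0094  0.064 ] [-0.0238  0.0096  0.0823]
tips 1631 [ 0.0055 -0.0138 -0.03  ] [ 0.012   0.0133 -0.0038]
```

View pics/wrist_6.png

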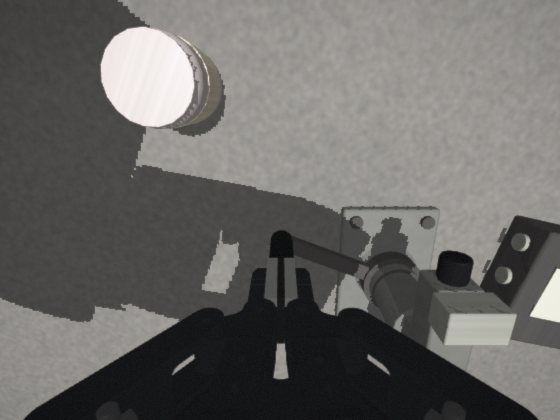

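Call:
carry_out(targets=[{"linear": [0, 0, 25], "rot": [0, 0, 0], "fingers": 0}, {"linear": [0, 0, 25], "rot": [0, 0, 0], "fingers": 0}, {"linear": [0, 0, 25], "rot": [0, 0, 0], "fingers": 0}, {"linear": [0, 0, 15], "rot": [0, 0, 0], "fingers": 0}, {"linear": [0, 0, 7], "rot": [0, 0, 0], "fingers": 0}, {"linear": [0, 0, 0], "rot": [0, 0, 0], "fingers": 0}, {"linear": [-6, 0, 0], "rot": [0, 0, 0], "fingers": 0}, {"linear": [-6, 0, 0], "rot": [0, 0, 0], "fingers": 0}, {"linear": [-5.2, -1.8, 0], "rot": [0, 0, 0], "fingers": 0}, {"linear": [-5.2, -1.8, 0], "rot": [0, 0, 0], "fingers": 0}, {"linear": [-5.3, -1.2, 0], "rot": [0, 0, 0], "fingers": 0}, {"linear": [-5.3, -1.2, 0], "rot": [0, 0, 0], "fingers": 0}, {"linear": [-5.4, -0.7, 0], "rot": [0, 0, 0], "fingers": 0}, {"linear": [-5.4, -0.7, 0], "rot": [0, 0, 0], "fingers": 0}, {"linear": [-5.4, -0.2, 0], "rot": [0, 0, 0], "fingers": 0}, {"linear": [-5.4, -0.2, 0], "rot": [0, 0, 0], "fingers": 0}, {"linear": [0, 0, 0], "rot": [0, 0, 0], "fingers": 0}])

```text
time_s: 15.72
ee_pos: [0.4924, -0.1294, 0.0448]
eef_rot: [-2.009, -2.413, 0.002]
force: [0.8, 0.4, -0.4]
gripper_width: -0.0002
finger_force: 0.0
```

```bash
cat > k.py <<'E'
from w import *
import sys
tag=sys.argv[1];t=T();load('wrist',tag);load('side',tag)
p,d,L=wh(tag,0,0);W=pts('wrist',d,t)
Ws=pts('side',np.load(f'side_{tag}.npz')['d']);ps=np.load(f'side_{tag}.npz')['p']
c=np.array([.604,-.128]);rot=np.array([[.983,.182],[-.182,.983]])
b=(t[:2,3]-c)@rot.T;print('tool base-frame',b)
for nm,w,pp in [('wrist',W,p),('side',Ws,ps)]:
    B=(w[...,:2]-c)@rot.T;r=np.hypot(B[...,0],B[...,1])
    m=(abs(r-.11)<.014)&(w[...,2]>.06)&(w[...,2]<.092)&(pp.max(2)<80)&(B[...,0]<0)&(np.abs(w[...,:2]-t[:2,3]).max(-1)<.06)
    q=B[m];print(nm,len(q),q.mean(0),q.min(0),q.max(0),np.degrees(np.arctan2(q[:,1].mean(),q[:,0].mean()))%360)
E
python3 k.py 7
```

```text
tool base-frame [-0.1099  0.019 ]
wrist 2311 [-0.1083  0.0221] [-0.1214 -0.0082] [-0.0924  0.0336] 168.47222603668902
side 75 [-0.1138 -0.0037] [-0.1232 -0.0146] [-0.1004  0.013 ] 181.86974138667765
```

Call:
carry_out(targets=[{"linear": [-5.4, 0.4, 0], "rot": [0, 0, 0], "fingers": 0}, {"linear": [-5.4, 0.4, 0], "rot": [0, 0, 0], "fingers": 0}, {"linear": [-5.4, 0.9, 0], "rot": [0, 0, 0], "fingers": 0}, {"linear": [-5.4, 0.9, 0], "rot": [0, 0, 0], "fingers": 0}, {"linear": [-5.2, 1.4, 0], "rot": [0, 0, 0], "fingers": 0}, {"linear": [-5.2, 1.4, 0], "rot": [0, 0, 0], "fingers": 0}, {"linear": [-5.1, 2, 0], "rot": [0, 0, 0], "fingers": 0}, {"linear": [-5.1, 2, 0], "rot": [0, 0, 0], "fingers": 0}, {"linear": [-4.9, 2.5, 0], "rot": [0, 0, 0], "fingers": 0}, {"linear": [-4.9, 2.5, 0], "rot": [0, 0, 0], "fingers": 0}, {"linear": [-3, 2, 0], "rot": [0, 0, 0], "fingers": 0}, {"linear": [0, 0, 0], "rot": [0, 0, 0], "fingers": 0}])

```text
time_s: 16.82
ee_pos: [0.519, -0.1801, 0.0448]
eef_rot: [-2.009, -2.413, 0.002]
force: [-0.5, 0.9, 0.7]
gripper_width: -0.0001
finger_force: 0.0
```

```bash
python3 k.py 8
```

```text
tool base-frame [-0.093  -0.0358]
wrist 1829 [-0.0983 -0.0346] [-0.1214 -0.064 ] [-0.0905 -0.0214] 199.36718946453863
side 85 [-0.0981 -0.0574] [-0.1098 -0.0693] [-0.0839 -0.0416] 210.33673201328898
```

Call:
carry_out(targets=[{"linear": [-2, 1.2, 0], "rot": [0, 0, 0], "fingers": 0}, {"linear": [-2, 1.2, 0], "rot": [0, 0, 0], "fingers": 0}, {"linear": [-1.5, 1, 0], "rot": [0, 0, 0], "fingers": 0}, {"linear": [0, 0, 0], "rot": [0, 0, 0], "fingers": 0}])

```text
time_s: 17.25
ee_pos: [0.5228, -0.1844, 0.0447]
eef_rot: [-2.008, -2.413, 0.002]
force: [-0.7, 0.4, 0.2]
gripper_width: -0.0001
finger_force: 0.0
```

Call:
carry_out(targets=[{"linear": [-1.5, 1, 0], "rot": [0, 0, 0], "fingers": 0}, {"linear": [-1.5, 1, 0], "rot": [0, 0, 0], "fingers": 0}, {"linear": [0, 0, 0], "rot": [0, 0, 0], "fingers": 0}])

```text
time_s: 17.5
ee_pos: [0.5232, -0.1852, 0.0445]
eef_rot: [-2.005, -2.409, 0.003]
force: [-6.1, 14.5, 9.8]
gripper_width: 0.0004
finger_force: 7.6
```

Call:
carry_out(targets=[{"linear": [-0.5, 0.3, 0], "rot": [0, 0, 0], "fingers": 0}, {"linear": [0, 0, 0], "rot": [0, 0, 0], "fingers": 0}, {"linear": [4, -4, 0], "rot": [0, 0, 0], "fingers": 0}, {"linear": [10, -6, 0], "rot": [0, 0, 0], "fingers": 0}, {"linear": [12, -10, 0], "rot": [0, 0, 0], "fingers": 0}, {"linear": [0, 0, -15], "rot": [0, 0, 0], "fingers": 0}, {"linear": [0, 0, -30], "rot": [0, 0, 0], "fingers": 0}, {"linear": [0, 0, -30], "rot": [0, 0, 0], "fingers": 0}, {"linear": [0, 0, -30], "rot": [0, 0, 0], "fingers": 0}, {"linear": [0, 0, -30], "rot": [0, 0, 0], "fingers": 0}, {"linear": [0, 0, -30], "rot": [0, 0, 0], "fingers": 0}, {"linear": [-20, 0, -20], "rot": [0, 0, 0], "fingers": 0}, {"linear": [-25, 0, 0], "rot": [0, 0, 0], "fingers": 0}, {"linear": [-25, 0, 0], "rot": [0, 0, 0], "fingers": 0}, {"linear": [0, 0, 0], "rot": [0, 0, 0], "fingers": 0}, {"linear": [0, 0, 0], "rot": [0, 0, 0], "fingers": 0}])

```text
time_s: 18.83
ee_pos: [0.5139, -0.2348, 0.2294]
eef_rot: [-2.01, -2.411, 0.002]
force: [-0.0, 0.7, -0.1]
gripper_width: 0.0002
finger_force: 0.0
```

```bash
python3 - <<'E'
from w import *
t=T();load('wrist','9');load('side','9');print(t[:3,3])
p,d,L=wh('9',0,0);W=pts('wrist',d,t);z=W[...,2]
c=np.array([.604,-.128]);rot=np.array([[.983,.182],[-.182,.983]]);B=(W[...,:2]-c)@rot.T;r=np.hypot(B[...,0],B[...,1])
m=(abs(r-.11)<.014)&(z>.08)&(z<.092)&(p.max(2)<80);q=B[m];print('knob',len(q),q.mean(0),(q.min(0)+q.max(0))/2,np.degrees(np.arctan2(*((q.min(0)+q.max(0))/2)[::-1]))%360)
m=(z>.145)&(z<.165)&(r<.07);k,l,s,_=cv2.connectedComponentsWithStats(m.astype('uint8'))
for i in range(1,k):
    if s[i,4]>100:print('jaw',B[l==i].mean(0),np.median(z[l==i]))
a=cv2.imread('pics/side_9.png')[120:330,160:430];cv2.imwrite('pics/crop9.png',np.hstack([cv2.resize(a,(540,420)),cv2.resize(cv2.imread('pics/wrist_9.png'),(260,195)) if 0 else cv2.copyMakeBorder(cv2.resize(cv2.imread('pics/wrist_9.png'),(260,195)),0,225,0,0,cv2.BORDER_CONSTANT)]))
E
```

```text
[ 0.5139 -0.2348  0.2294]
knob 338 [-0.0909 -0.0611] [-0.0906 -0.0614] 214.1281172575721
jaw [-0.002   0.0449] 0.1530899351783535
jaw [-0.002  -0.0475] 0.15307057923749648
```

View pics/crop9.png

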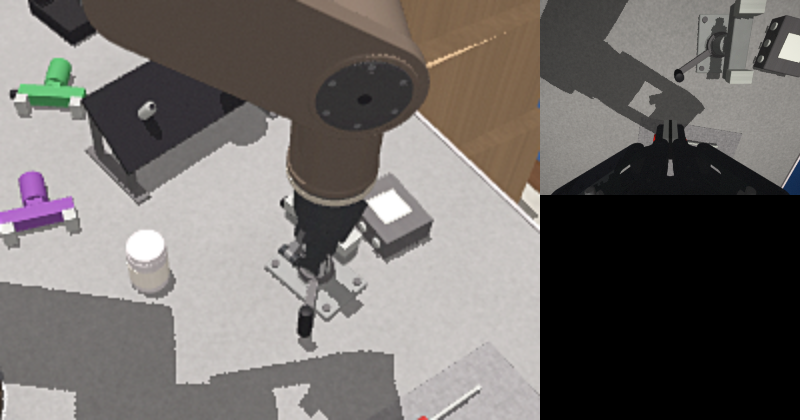

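```bash
python3 -c "
from bench import ticket
print(ticket.job_done())"
```

```text
the job is handed in; nothing more can be done
None
```

The jaw head is seated fully down on the post (jaw tops at 153 mm, as expected) with its bar along the base plate's long side. The clamp lever was then pushed until it met its right-hand stop (about 214° measured, against 214.8° nominal), and the job is handed in at about 19 s.

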